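# Fetch the Morse key from the radio go-box

## Task

Swing the flap of the orange go-box up and past upright until it rests leaning back open, and leave it open. Take the Morse key out of the box and set it down gently, standing on its base, in the middle of the black rubber mat.

Things in the scene. Friction and masses are not known exactly. Their poses are not given: they have to be found in the camera images.
- flap (a joint): Top flap of the fixed orange go-box, rad: 0 shut (level), 1.57 upright, stop 1.9. 0.35 kg, hinge nearly frictionless: let go short of upright it falls shut; beyond 1.6 it leans back on its stop and stays. Box 200 x 340 mm, 85 high, walls 6, inner floor 12 above the table; long side roughly along the robot's forward direction, hinge on its left long rim.
- flap_grip (a point): Middle of the flap's round black bar handle: 12 mm thick, 110 long, parallel to the hinge, 39 mm gap under it; 138 mm above the table when shut. Axes turn with the flap: x from bar towards hinge, y along the bar, z outward normal (up when shut). The hinge line is 180 mm along +x and 52 along -z from here; opening is a right-hand turn about y. Free edge 22 mm along -x. The bar can pivot in a grip.
- key_center (a point): Centre of the Morse key, 28 mm above its underside. Bare steel base 76 (x) x 50 (y) x 28 mm with a brass lever along x and a round black knob over its -x end; 58 mm high, 0.45 kg; above the base under 42 mm wide. Stands in the box, x roughly across the box, in one of 3 places 100 mm apart; beside it a plain black battery (80 x 50 x 50 high) and a grey microphone (78 x 48 x 30). z up.
- mat_center (a point): Centre of the top face of the plain black rubber mat, 140 (x) x 160 (y) mm, 4 mm thick, fixed on the table to the right of the box. z up.

How it is judged (in metres and radians):
On the way, in this order (a step that is already met when the one before it is completed fails the run):
1. the flap is past upright, leaning open (value of joint flap above 1.65 rad), for 0.2 s.
2. the key is lifted clear of the open box (height (world z) of key_center above 0.12 m and value of joint flap above 1.6 rad), for 0.1 s.
3. the key is set down on the mat by hand, not dropped: on the mat with the gripper still at it (height (world z) of key_center below 0.038 m and horizontal distance between key_center and mat_center below 0.03 m and distance between the grasp point and key_center below 0.05 m), for 0.1 s.
At the end, for the whole second after the job is handed in: The Morse key stands at rest on its base (within 0.15 rad of upright) on the mat, its centre within 30 mm of the mat's centre seen from above, released, and the flap leans open beyond 1.6 rad (horizontal distance between key_center and mat_center below 0.03 m and height (world z) of key_center between 0.026 and 0.038 m and angle between key_center's own z axis and vertical below 0.15 rad and linear speed of key below 0.02 m/s and value of joint flap above 1.6 rad); the robot touches nothing.
It fails at once if the key is struck down hard on the mat (moving faster than 0.5 m/s within 20 mm of resting on the mat) (linear speed of key above 0.5 m/s and horizontal distance between key_center and mat_center below 0.08 m and height (world z) of key_center below 0.052 m).
It also fails if it takes over 61 s, if anything falls off the work surface, if the arm or the gripper's body presses on something with over 40 N, if the wrist force passes 120 N, or if a joint passes its speed limit or range.

## Robot

A 6-joint arm with a two-finger parallel gripper is mounted at the origin on the work surface. World frame = base frame: x ahead of the robot, y to its left, z up, the work surface at z = 0. Lengths are in mm, angles in rad, forces in N, time in s.
With the tool pointing down it reaches from about 425 to 1125 mm from the base axis. Payload 14.9 kg.
Tool frame: the origin (TCP) lies between the finger pads; the fingertips stand 22 mm ahead of it and the grasp point (between the pads) lies 3 mm ahead of it; y points along the fingers, x is the direction in which the jaws open and shut, and the axes are right-handed (so a half turn about y gives the same grasp; the last joint's range is limited). The gripper opens to 91 mm and grips with 3 to 60 N. Pads are 32 mm wide; open, the fingers measure 118 mm over their backs; the gripper's body (76 mm by 178 mm) begins 60 mm behind the grasp point.
Start: joints at [1.076, 0.379, 1.734, -0, 1.028, -0.033], TCP at [311.901, 626.686, 235.932] pointing down, gripper open.
Joint ranges: [-2.77, 2.77], [-0.74, 2.19], [0, 2.66], [-1.06, 4.2], [0.31, 2.87], [-3.08, 3.08]. Speed limits (rad/s): [1.89, 1.89, 2.39, 3.14, 3.14, 3.14].

## Interface

Orientations are given as [roll, pitch, yaw] about the fixed x, y, z axes, in that order (R = Rz(yaw) Ry(pitch) Rx(roll)).
In Python, from rig import manip gives the robot as it stands.
- The arm moves only by the shell command python3 -m jog 'ROWS' [FORCE]. ROWS is JSON, a list of rows, each a list of 7 numbers: the shift along the tool's x, y, z in cm, then the turn, a rotation vector about the tool's x, y, z in degrees, then the closure in counts, from 0 (fully open) to 255 (shut). In form: [[dx, dy, dz, rx, ry, rz, gripper], ...]. A call has 1 to 12 rows; each row shifts and turns the commanded pose from where the row before left it, along the tool's axes as they then stand; what a row does not reach is not made up. A row lasts 1/12 s, in which the tool goes at most 41.7 mm and 7.16 degrees, less where a joint would pass 70% of its speed; a pose out of reach is approached as far as the arm can. A call is refused whole if a number of a shift passes 4.17 or a number of a turn 7.16, either way. A call with a gripper value outside its range is refused whole. The fingers move at their own pace and stop on an object; FORCE is the grip in N (left out, the last holds). Time passes only in rows, so rows that do not move let the fingers close. It gives the time, the measured TCP pose, the force and the opening at its end, in the units of the state.
- manip.get_obs(): the state, without advancing time (a new reading comes with each control period).
- manip.capture(name): name is "side" or "top" or "wrist"; returns the picture (400x640x3 uint8, red, green, blue); there is no depth.
- manip.calibration(name): a dict with "mtx" (3x3 intrinsics, pixels), "world_from_camera" (4x4, takes a point from camera to world coordinates); the wrist camera has in their place "hand_eye" (4x4, takes a point from camera to tool coordinates, whose origin is the TCP and whose axes are the tool frame's). Camera axes: x right, y down, z forward; pixel columns grow to the right and rows downward; lengths in mm; the calibration is good to about 2 mm. The wrist camera is an equidistant fisheye: a pixel r from the principal point sees the ray r / f radians off the axis. A picture is of the moment at which its call begins: read the wrist's pose just before it. calibration takes no time and is no camera call.
- manip.sign_off(): hands the job in, once; it reports no verdict.
The state is a dict: "time": time; "q": joint angles; "qvel": joint speeds; "joint_efforts": joint torques, N m; "ee_pos": TCP position; "orientation": TCP orientation; "wrist_force": force on the tool from outside, world axes, zero at the start; "ft_torque": the same for the moment, N m; "finger_gap": opening from 0.0 (shut) to 1.0 (fully open).
Only numpy, scipy, OpenCV 4.12 (cv2) and the standard library are available. Lean on these libraries where they do the work, as an engineer would, in place of code of your own. Each camera call takes 0.05 s, during which the arm holds its last target.

## Working session

There is one attempt and no reset: what is moved stays moved. The work goes in short steps, Python scripts to look and compute and a shell command to move; the robot and the scene stay as the last step left them, time stands still between calls to the robot, and variables do not carry over. Pictures are saved under pics/ and viewed, and the job is handed in when it is done.

```bash
ls; mkdir -p pics; python3 - <<'E'
from rig import manip
import cv2, numpy as np
o=manip.get_obs(); print(o)
for n in ("side","top","wrist"):
    im=manip.capture(n); cv2.imwrite(f"pics/{n}0.png",im[:,:,::-1])
    print(n,manip.calibration(n))
E
```

```text
pics
{'time': 0.0, 'q': array([ 1.07572271e+00,  3.79439367e-01,  1.73475533e+00,  2.96753567e-05,
        1.02848013e+00, -3.32661394e-02]), 'qvel': array([-0.00052066, -0.00017235,  0.00219058,  0.00032517,  0.00077622,
        0.00149674]), 'joint_efforts': array([ 4.15355695e-03, -7.63705373e+01, -4.34390509e+01,  6.52820617e-02,
        4.20742517e-02, -7.42413499e-05]), 'ee_pos': array([311.70582095, 626.37124093, 235.2793011 ]), 'orientation': array([-1.57073495e+00,  1.08072891e-03,  1.10897355e+00]), 'wrist_force': array([-0.47283304, -0.05476574,  0.65021193]), 'ft_torque': array([ 0.01737793, -0.03388274, -0.00979427]), 'finger_gap': 0.9976219018883339}
side {'mtx': array([[406.01087045,   0.        , 317.71420218],
       [  0.        , 406.01087045, 204.48085228],
       [  0.        ,   0.        ,   1.        ]]), 'world_from_camera': array([[ 9.75532003e-01, -1.70292543e-01,  1.39060279e-01,
         4.49904808e+02],
       [-2.19769750e-01, -7.37439084e-01,  6.38658637e-01,
        -4.98986475e+02],
       [-6.21031861e-03, -6.53593182e-01, -7.56820576e-01,
         
[... 456 characters left out ...]
+01],
       [-9.59852242e-03, -6.02107111e-02, -9.98139539e-01,
         1.07943711e+03],
       [ 0.00000000e+00,  0.00000000e+00,  0.00000000e+00,
         1.00000000e+00]])}
wrist {'mtx': array([[309.70691629,   0.        , 320.40948477],
       [  0.        , 309.70691629, 202.39700791],
       [  0.        ,   0.        ,   1.        ]]), 'hand_eye': array([[ 9.99999201e-01,  4.71904405e-04,  1.17253915e-03,
        -3.43577134e-01],
       [-9.93405922e-04, -2.80121159e-01,  9.59964140e-01,
        -1.48333520e+02],
       [ 7.81464332e-04, -9.59964538e-01, -2.80120466e-01,
         7.87141380e+01],
       [ 0.00000000e+00,  0.00000000e+00,  0.00000000e+00,
         1.00000000e+00]])}
```

View pics/side0.png

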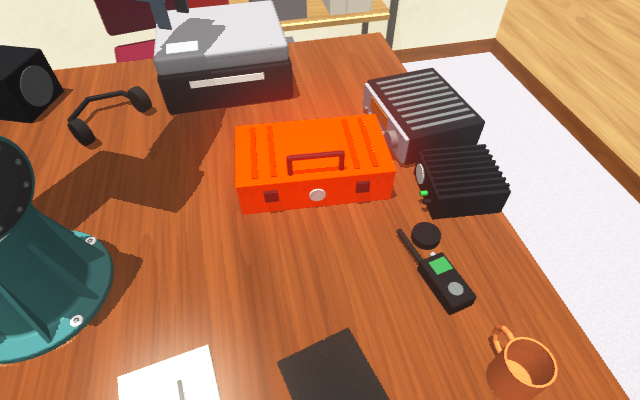

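View pics/top0.png

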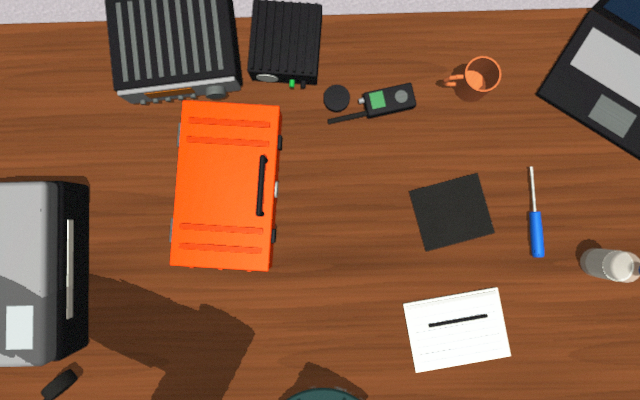

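View pics/wrist0.png

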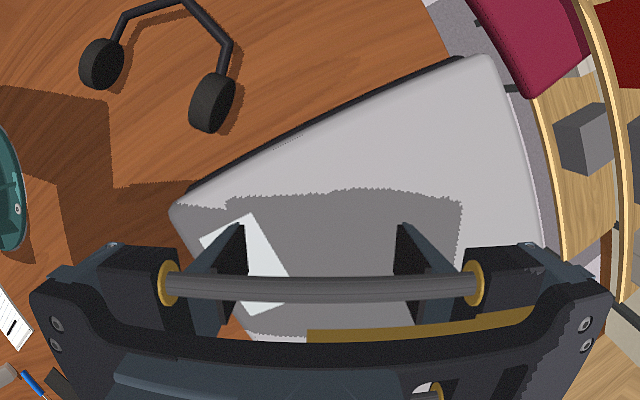

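```bash
cat > h.py <<'E'
import numpy as np, cv2
from scipy.spatial.transform import Rotation as Rn
from rig import manip
def ray(name,uv,calib=None):
    c=calib or manip.calibration(name); T=c["world_from_camera"];K=c["mtx"]
    d=np.linalg.inv(K)@[uv[0],uv[1],1]
    return T[:3,3],T[:3,:3]@d
def onz(name,uv,z,c=None):
    o,d=ray(name,uv,c); return o+d*(z-o[2])/d[2]
def tri(rs):
    A=0;b=0
    for o,d in rs:
        d=d/np.linalg.norm(d);P=np.eye(3)-np.outer(d,d);A=A+P;b=b+P@o
    return np.linalg.solve(A,b)
def tool():
    o=manip.get_obs(); return o["ee_pos"],Rn.from_euler('xyz',o["orientation"]).as_matrix()
def wray(uv,pos,R):
    c=manip.calibration("wrist");K=c["mtx"];T=c["hand_eye"]
    d=np.array([uv[0]-K[0,2],uv[1]-K[1,2]])/K[0,0];th=np.hypot(*d)
    v=np.r_[np.sin(th)*d/max(th,1e-9),np.cos(th)]
    return pos+R@T[:3,3], R@T[:3,:3]@v
E
python3 - <<'E'
from h import *
im=cv2.imread("pics/top0.png"); hsv=cv2.cvtColor(im,cv2.COLOR_BGR2HSV)
g=hsv[:,:,2]
m=(g<70).astype(np.uint8)
def comp(m,x0,x1,y0,y1):
    s=np.zeros_like(m); s[y0:y1,x0:x1]=m[y0:y1,x0:x1]
    c=max(cv2.findContours(s,cv2.RETR_EXTERNAL,cv2.CHAIN_APPROX_NONE)[0],key=cv2.contourArea)
    return cv2.minAreaRect(c),cv2.contourArea(c),c
for lbl,a,z in(("bar",(254,272,140,230),138),("mat",(395,510,160,260),4)):
    r,ar,c=comp(m,*a); print(lbl,r,ar,"centre",onz("top",r[0],z)); 
    for p in cv2.boxPoints(r): print(p,onz("top",p,z))
o=((hsv[:,:,0]<14)&(hsv[:,:,1]>200)&(hsv[:,:,2]>180)).astype(np.uint8)
r,ar,c=comp(o,150,300,80,290); print("box",r,ar)
ap=cv2.approxPolyDP(c,6,True)[:,0]; print(ap)
for p in ap: print(onz("top",p,86))
for p in ((263,157),(260.5,215)): print(onz("top",p,138))
# side bar ends
im=cv2.imread("pics/side0.png")
cv2.imwrite("pics/crop_s.png",cv2.resize(im[100:230,220:420],None,fx=4,fy=4,interpolation=cv2.INTER_CUBIC))
im=cv2.imread("pics/top0.png")
cv2.imwrite("pics/crop_t.png",cv2.resize(im[90:280,150:300],None,fx=3,fy=3,interpolation=cv2.INTER_CUBIC))
E
```

```text
bar ((261.2131042480469, 185.06866455078125), (6.838109970092773, 60.13016128540039), 3.2397000789642334) 237.5 centre [578.17007485 107.38470544 138.        ]
[256.10043 214.89247] [519.78397744 118.45067348 138.        ]
[259.49857 154.85841] [638.10334308 109.72533195 138.        ]
[266.32578 155.24486] [636.98421884  96.23760935 138.        ]
[262.92764 215.27892] [518.69508935 105.06197664 138.        ]
mat ((451.0846252441406, 211.47689819335938), (62.70964431762695, 71.12939453125), 74.74488067626953) 4270.0 centre [ 518.52350655 -298.98190741    4.        ]
[408.5231 190.5846] [ 567.62891545 -205.83028522    4.        ]
[477.14615 171.8692 ] [ 605.77818132 -360.9297614     4.        ]
[493.64615 232.3692 ] [ 469.7567295  -391.49115419    4.        ]
[425.0231 251.0846] [ 432.03884369 -237.58073571    4.        ]
box ((224.18716430664062, 185.42184448242188), (99.8364028930664, 167.6562042236328), 3.9004933834075928) 16176.5
[[183 100]
 [169 263]
 [267 271]
 [279 106]]
[765.66829195 275.43368687  86.        ]
[425.9615733  306.97921788  86.        ]
[404.82818315 105.15347655  86.        ]
[747.44246354  73.69069592  86.        ]
[633.66616254 102.87600529 138.        ]
[519.3593842  109.81736848 138.        ]
```

View pics/crop_s.png

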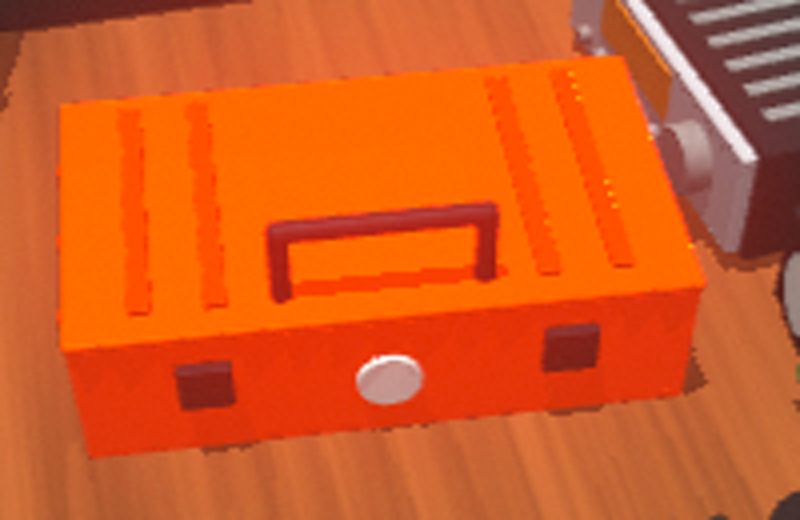

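View pics/crop_t.png

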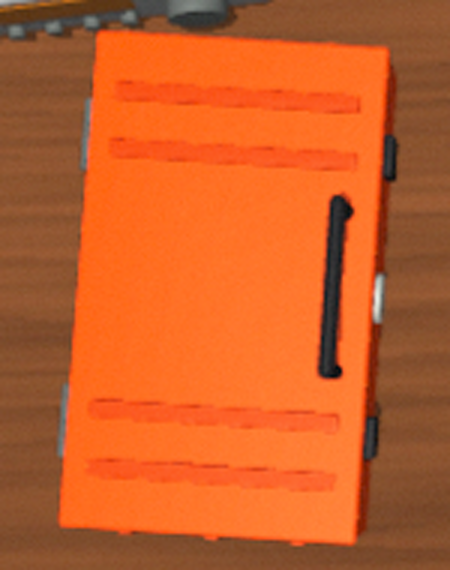

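```bash
python3 -m jog '[[0,0,0,0,-7.15,0,0],[0,0,0,0,-7.15,0,0],[0,0,0,0,-7.15,0,0],[-2.8,0,-1.8,0,0,0,0],[-2.8,0,-1.8,0,0,0,0],[-2.8,0,-1.8,0,0,0,0],[-2.8,0,-1.8,0,0,0,0],[-2.8,0,-1.8,0,0,0,0],[-2.8,0,-1.8,0,0,0,0],[-2.8,0,-1.8,0,0,0,0],[-2.8,0,-1.8,0,0,0,0],[-2.8,0,-1.8,0,0,0,0]]' 20
cat >> h.py <<'E'
def go(target,yaw=None):
    p,R=tool(); 
    o=manip.get_obs()
    print("t",o["time"],"pos",p.round(1),"yaw",np.degrees(np.arctan2(R[1,0],R[0,0])).round(2),"down",R[:,1].round(3))
    print("rows shift total cm (tool xyz):",(R.T@(np.array(target)-p)/10).round(2), "q",o["q"].round(2),"gap",o["finger_gap"],"F",o["wrist_force"].round(1))
E
python3 -c "
from h import *
go([577,107,236])"
```

```text
time: 1.15
ee_pos: [451.7, 360.0, 235.9]
orientation: [-1.571, 0.0, 1.484]
wrist_force: [-0.1, 0.4, 0.5]
finger_gap: 0.999
t 1.15 pos [451.7 360.  235.9] yaw 85.0 down [-0. -0. -1.]
rows shift total cm (tool xyz): [-2.411e+01 -1.000e-02 -1.469e+01] q [ 0.63  0.19  1.99  0.    0.97 -0.85] gap 0.9992078559123483 F [-0.1  0.4  0.5]
```

```bash
python3 -m jog '[[-3.4,0,-2.1,0,0,0,0],[-3.4,0,-2.1,0,0,0,0],[-3.4,0,-2.1,0,0,0,0],[-3.4,0,-2.1,0,0,0,0],[-3.4,0,-2.1,0,0,0,0],[-3.4,0,-2.1,0,0,0,0],[-3.7,0,-2.1,0,0,0,0],[0,0,0,0,0,0,0]]' 20
python3 -c "
from h import *
go([577,107,236])
im=manip.capture('wrist'); cv2.imwrite('pics/w1.png',im[:,:,::-1])"
```

```text
time: 1.82
ee_pos: [578.5, 104.3, 236.0]
orientation: [-1.572, 0.001, 1.48]
wrist_force: [0.3, 0.5, 0.4]
finger_gap: 1.001
t 1.8167 pos [578.5 104.3 236. ] yaw 84.78 down [ 0.001 -0.001 -1.   ]
rows shift total cm (tool xyz): [0.25 0.   0.18] q [ 0.14  0.2   1.97 -0.    0.97 -1.34] gap 1.0010873542515348 F [0.3 0.5 0.4]
```

View pics/w1.png

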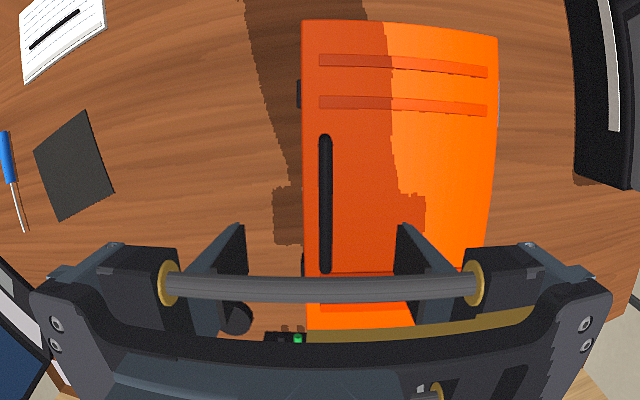

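```bash
python3 - <<'E'
from h import *
im=cv2.imread("pics/w1.png"); p,R=tool()
m=np.zeros(im.shape[:2],np.uint8); m[125:285,312:340]=(im.max(2)[125:285,312:340]<60)
c=max(cv2.findContours(m,cv2.RETR_EXTERNAL,cv2.CHAIN_APPROX_NONE)[0],key=cv2.contourArea)[:,0]
print(c.min(0),c.max(0))
for v in (145,170,200,230,255):
    us=np.where(m[v])[0]; u=us.mean(); o,d=wray((u,v),p,R); print(v,us.min(),us.max(),(o+d*(138-o[2])/d[2]).round(1))
for v in (c[:,1].min(),c[:,1].max()):
    o,d=wray((325.5,v),p,R); print(v,(o+d*(138-o[2])/d[2]).round(1))
E
```

```text
[319 134] [332 273]
145 319 331 [523.4 114.8 138. ]
170 319 332 [543.7 113.4 138. ]
200 319 331 [568.7 110.8 138. ]
230 320 331 [595.2 109.  138. ]
255 319 330 [618.7 106.1 138. ]
134 [514.7 116.  138. ]
273 [637.  105.4 138. ]
```

```bash
python3 -m jog '[[0.45,2.5,0.2,0,0,0,0],[0,2.5,0,0,0,0,0],[0,2.5,0,0,0,0,0],[0,2.0,0,0,0,0,0],[0,0,0,0,0,0,255],[0,0,0,0,0,0,255],[0,0,0,0,0,0,255],[0,0,0,0,0,0,255],[0,0,0,0,0,0,255],[0,0,0,0,0,0,255]]' 20
python3 -c "
from h import *
go([577,109,141])"
```

```text
time: 2.7
ee_pos: [575.2, 114.2, 141.9]
orientation: [-1.572, -0.0, 1.483]
wrist_force: [-0.3, -0.5, 0.2]
finger_gap: 0.594
t 2.7 pos [575.2 114.2 141.9] yaw 84.99 down [ 0.001  0.    -1.   ]
rows shift total cm (tool xyz): [-0.5   0.09 -0.23] q [ 0.16  0.33  2.01  0.    0.8  -1.33] gap 0.5940304672512274 F [-0.3 -0.5  0.2]
```

```bash
python3 -m jog '[[0,0,0,0,0,0,255],[0,0,0,0,0,0,255],[0,0,0,0,0,0,255],[0,0,0,0,0,0,255],[0,0,0,0,0,0,255],[0,0,0,0,0,0,255]]' 20
python3 -c "
from h import *
go([577,109,141])"
```

```text
time: 3.2
ee_pos: [574.4, 111.6, 140.9]
orientation: [-1.57, 0.005, 1.486]
wrist_force: [-3.0, -40.3, 9.7]
finger_gap: 0.178
t 3.2 pos [574.4 111.6 140.9] yaw 85.12 down [-0.001 -0.005 -1.   ]
rows shift total cm (tool xyz): [-0.24 -0.01 -0.28] q [ 0.15  0.33  2.01 -0.01  0.8  -1.33] gap 0.1780059136466118 F [ -3.  -40.3   9.7]
```

```bash
python3 -m jog '[[-0.25,0,0,0,0,0,255],[0,0,0,0,0,0,255],[0,0,0,0,0,0,255]]' 20
python3 -c "
from h import *
go([577,109,141])"
```

```text
time: 3.45
ee_pos: [574.2, 109.0, 140.9]
orientation: [-1.57, 0.004, 1.484]
wrist_force: [-1.4, -28.7, 5.0]
finger_gap: 0.124
t 3.45 pos [574.2 109.  140.9] yaw 85.05 down [-0.001 -0.004 -1.   ]
rows shift total cm (tool xyz): [ 0.03 -0.01 -0.28] q [ 0.15  0.33  2.01 -0.01  0.8  -1.33] gap 0.12410054314872283 F [ -1.4 -28.7   5. ]
```

```bash
python3 -m jog '[[-0.3,0,0,0,0,0,255],[0,0,0,0,0,0,255],[0,0,0,0,0,0,255]]' 20
python3 -c "
from h import *
go([577,109,141])
G=np.array([577,107,138.]);p,R=tool()"
```

```text
time: 3.7
ee_pos: [574.2, 108.7, 140.9]
orientation: [-1.571, -0.0, 1.483]
wrist_force: [0.5, 2.1, -0.4]
finger_gap: 0.128
t 3.7 pos [574.2 108.7 140.9] yaw 84.98 down [-0.  0. -1.]
rows shift total cm (tool xyz): [ 0.06 -0.01 -0.27] q [ 0.15  0.33  2.01  0.    0.8  -1.34] gap 0.12822943493772482 F [ 0.5  2.1 -0.4]
```

```bash
python3 -c "
import numpy as np
t=np.radians(np.r_[0,2,5,10,15,20,25,30,35,40,45,50,55,60,65,70,75,80,85,90,95,99,102,104,105])
p0=np.arctan2(52,180);r=np.hypot(52,180)
x=-r*np.cos(p0+t);z=r*np.sin(p0+t)
for a,b,c in zip(np.degrees(t[1:]),np.diff(x),-np.diff(z)): print(round(a),round(b/10,2),round(c/10,2))
"
```

```text
2 0.19 -0.63
5 0.33 -0.92
10 0.65 -1.5
15 0.78 -1.43
20 0.9 -1.36
25 1.02 -1.28
30 1.13 -1.18
35 1.23 -1.08
40 1.32 -0.97
45 1.4 -0.85
50 1.46 -0.73
55 1.52 -0.6
60 1.57 -0.46
65 1.6 -0.32
70 1.62 -0.18
75 1.63 -0.04
80 1.63 0.1
85 1.62 0.24
90 1.59 0.38
95 1.55 0.52
99 1.2 0.51
102 0.88 0.44
104 0.57 0.32
105 0.28 0.17
```

```bash
python3 -m jog '[[0.19,-0.63,0,0,0,0,255],[0.33,-0.92,0,0,0,0,255],[0.65,-1.5,0,0,0,0,255],[0.78,-1.43,0,0,0,0,255],[0.9,-1.36,0,0,0,0,255],[1.02,-1.28,0,0,0,0,255],[1.13,-1.18,0,0,0,0,255],[0,0,0,0,0,0,255]]' 20
python3 -c "
from h import *
go([577,109,141])
im=manip.capture('side'); cv2.imwrite('pics/s2.png',im[:,:,::-1])"
```

```text
time: 4.37
ee_pos: [578.8, 159.2, 227.2]
orientation: [-1.572, 0.001, 1.485]
wrist_force: [-6.5, -16.2, 14.0]
finger_gap: 0.129
t 4.3667 pos [578.8 159.2 227.2] yaw 85.06 down [ 0.001 -0.001 -1.   ]
rows shift total cm (tool xyz): [-5.01  8.63 -0.25] q [ 0.23  0.24  1.95 -0.    0.96 -1.25] gap 0.12869502605521296 F [ -6.5 -16.2  14. ]
```

View pics/s2.png

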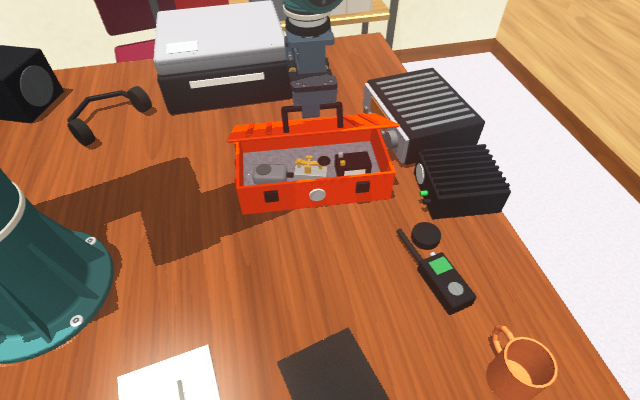

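The flap is about 30° up, with the bar at (312,112) in the grip. The brass and steel key is in the middle place at about (308,166), with the grey mic near the robot and the black battery at the far end.

```bash
python3 -m jog '[[1.23,-1.08,0,0,0,0,255],[1.32,-0.97,0,0,0,0,255],[1.4,-0.85,0,0,0,0,255],[1.46,-0.73,0,0,0,0,255],[1.52,-0.6,0,0,0,0,255],[1.57,-0.46,0,0,0,0,255],[1.6,-0.32,0,0,0,0,255],[1.62,-0.18,0,0,0,0,255]]' 20
python3 -c "
from h import *
go([577,109,141])"
```

```text
time: 5.08
ee_pos: [589.1, 276.5, 277.0]
orientation: [-1.572, -0.0, 1.483]
wrist_force: [3.8, -3.0, 0.1]
finger_gap: 0.127
t 5.0833 pos [589.1 276.5 277. ] yaw 85.0 down [ 0.001  0.    -1.   ]
rows shift total cm (tool xyz): [-16.8   13.6   -0.24] q [ 0.4   0.26  1.81 -0.    1.07 -1.08] gap 0.12689671961538157 F [ 3.8 -3.   0.1]
```

```bash
python3 -m jog '[[1.63,-0.04,0,0,0,0,255],[1.63,0.1,0,0,0,0,255],[1.62,0.24,0,0,0,0,255],[1.59,0.38,0,0,0,0,255],[1.55,0.52,0,0,0,0,255],[1.2,0.51,0,0,0,0,255],[0.88,0.44,0,0,0,0,255],[0.57,0.32,0,0,0,0,255],[0,0,0,0,0,0,255]]' 20
python3 -c "
from h import *
go([577,109,141])
im=manip.capture('side'); cv2.imwrite('pics/s3.png',im[:,:,::-1])"
```

```text
time: 5.83
ee_pos: [598.0, 382.4, 250.0]
orientation: [-1.57, 0.0, 1.484]
wrist_force: [3.2, -0.4, 0.3]
finger_gap: 0.126
t 5.8333 pos [598.  382.4 250. ] yaw 85.02 down [-0.001 -0.    -1.   ]
rows shift total cm (tool xyz): [-27.42  10.91  -0.29] q [ 0.54  0.38  1.71  0.    1.06 -0.95] gap 0.1261395931461601 F [ 3.2 -0.4  0.3]
```

View pics/s3.png

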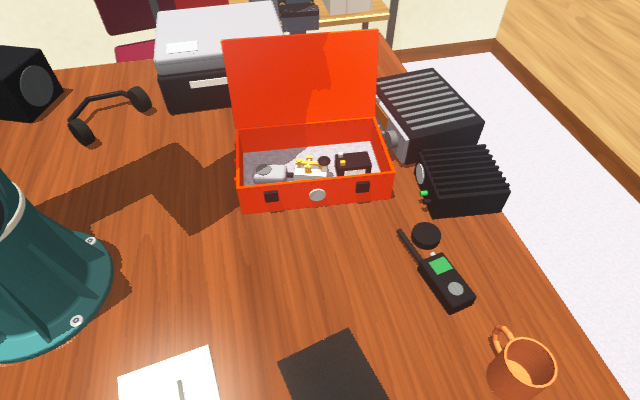

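```bash
python3 -m jog '[[0,0,0,0,0,0,154],[0,0,0,0,0,0,154],[0,0,0,0,0,0,154],[0,0,0,0,0,0,154],[0,0,0,0,0,0,154]]' 20
python3 -c "
from h import *
go([577,109,141])
im=manip.capture('wrist'); cv2.imwrite('pics/w4.png',im[:,:,::-1])"
```

```text
time: 6.3
ee_pos: [598.1, 381.3, 251.4]
orientation: [-1.571, -0.0, 1.483]
wrist_force: [-0.6, 0.3, 0.4]
finger_gap: 0.396
t 6.3 pos [598.1 381.3 251.4] yaw 84.97 down [ 0.  0. -1.]
rows shift total cm (tool xyz): [-27.31  11.03  -0.28] q [ 0.53  0.38  1.71  0.    1.06 -0.95] gap 0.39617622769013083 F [-0.6  0.3  0.4]
```

View pics/w4.png

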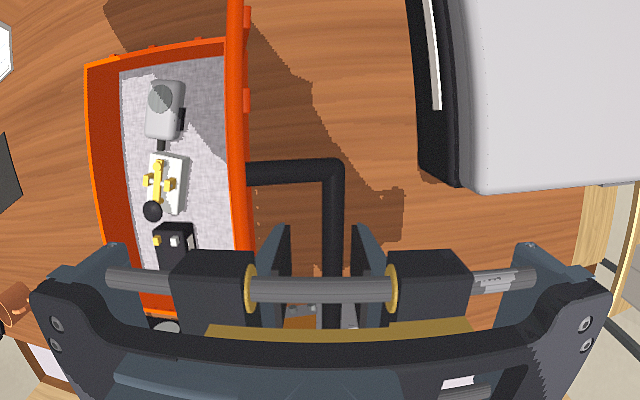

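```bash
python3 -m jog '[[0,-2,0,0,0,0,154],[0,-3,0,0,0,0,154],[0,-3,0,0,0,0,154],[0,-2.5,0,0,0,0,154]]' 20
python3 - <<'E'
from h import *
go([577,109,141])
p,R=tool()
for n in ('side','top'):
    im=manip.capture(n); cv2.imwrite(f'pics/{n}5.png',im[:,:,::-1])
s=cv2.imread('pics/side5.png'); cv2.imwrite('pics/s5c.png',cv2.resize(s[20:220,200:420],None,fx=3.5,fy=3,interpolation=cv2.INTER_CUBIC)[:600])
t=cv2.imread('pics/top5.png'); cv2.imwrite('pics/t5c.png',cv2.resize(t[90:280,150:300],None,fx=3,fy=3,interpolation=cv2.INTER_CUBIC))
E
```

```text
time: 6.68
ee_pos: [598.2, 381.3, 358.2]
orientation: [-1.571, -0.0, 1.483]
wrist_force: [0.5, -0.1, 0.5]
finger_gap: 0.397
t 6.6833 pos [598.2 381.3 358.2] yaw 84.98 down [ 0.001  0.    -1.   ]
rows shift total cm (tool xyz): [-27.32  21.71  -0.26] q [ 0.53  0.28  1.63 -0.    1.23 -0.95] gap 0.39670798056836365 F [ 0.5 -0.1  0.5]
```

View pics/t5c.png

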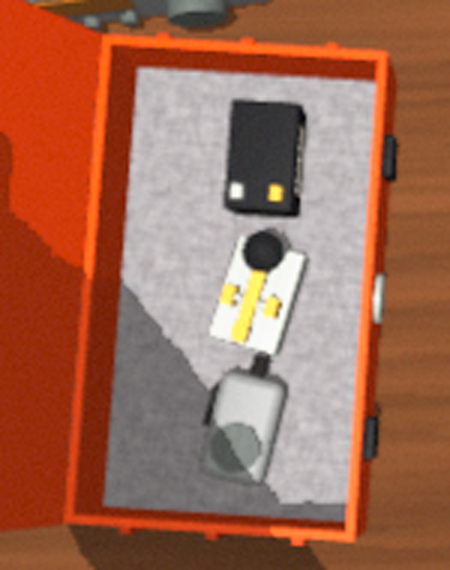

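View pics/s5c.png

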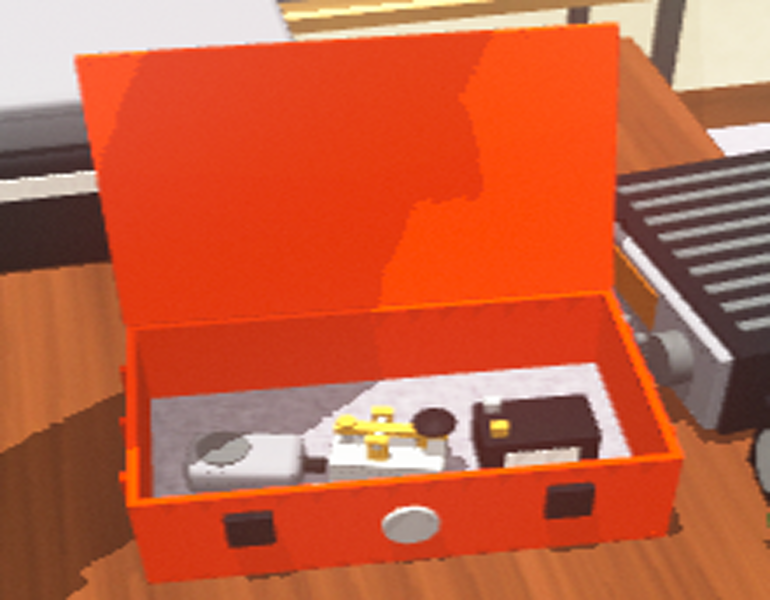

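```bash
python3 - <<'E'
from h import *
t=cv2.imread('pics/top5.png')
cv2.imwrite('pics/t5k.png',cv2.resize(t[160:215,212:262],None,fx=10,fy=10,interpolation=cv2.INTER_NEAREST))
for uv in ((236.3,188),(243/3+150,233/3+90),(308/3+150,253/3+90),(275/3+150,355/3+90),(210/3+150,333/3+90)): print(onz("top",uv,40).round(1))
E
```

```text
[580.6 174.1  40. ]
[625.3 185.   40. ]
[609.6 138.   40. ]
[536.2 163.1  40. ]
[553.3 209.9  40. ]
```

View pics/t5k.png

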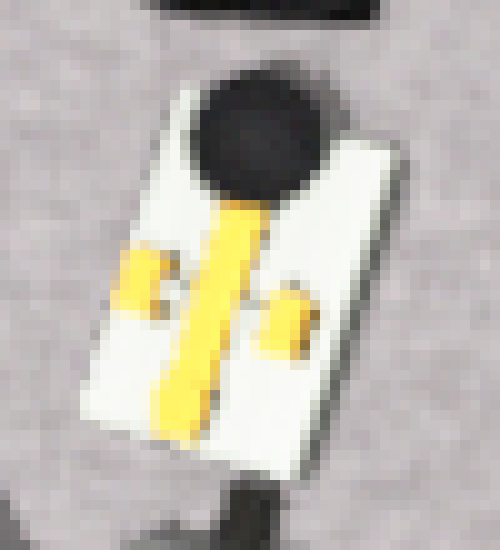

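```bash
python3 - <<'E'
from h import *
P=np.array([onz("top",np.array(u)/10+[211.5,159.5],40) for u in ((180,82),(395,147),(302,478),(80,415))])
print(P.round(1)); print("c",P.mean(0))
print([np.linalg.norm(P[i]-P[(i+1)%4]).round(1) for i in range(4)])
d=(P[0]-P[3])+(P[1]-P[2]); print("long yaw",np.degrees(np.arctan2(d[1],d[0])))
d=(P[0]-P[1])+(P[3]-P[2]); print("short dir",np.degrees(np.arctan2(d[1],d[0])))
p,R=tool();c=P.mean(0); go([c[0],c[1],358])
E
```

```text
[[625.4 188.3  40. ]
 [609.9 141.6  40. ]
 [538.4 162.9  40. ]
 [553.3 211.   40. ]]
c [581.74392272 175.95130726  40.        ]
[np.float64(49.2), np.float64(74.7), np.float64(50.3), np.float64(75.6)]
long yaw -17.06561416983571
short dir 72.26328314007162
t 6.7833 pos [599.5 382.1 361.3] yaw 84.99 down [ 0.006  0.003 -1.   ]
rows shift total cm (tool xyz): [-20.7    0.25  -0.03] q [ 0.53  0.28  1.63 -0.    1.23 -0.95] gap 0.3940729305266296 F [ 0.5 -0.4  1.1]
```

```bash
python3 -m jog '[[-3.4,0,0,0,0,0,59],[-3.4,0,0,0,0,0,59],[-3.4,0,0,0,0,0,59],[-3.4,0,0,0,0,0,59],[-3.4,0,0,0,0,0,59],[-3.7,0,0,0,0,0,59],[0,3.5,0,0,6.2,0,59],[0,3.5,0,0,6.2,0,59],[0,3.5,0,0,0,0,59],[0,3.5,0,0,0,0,59],[0,3.0,0,0,0,0,59],[0,0,0,0,0,0,59]]' 45
python3 - <<'E'
from h import *
go([581.5,176,38])
im=manip.capture('wrist'); cv2.imwrite(f'pics/w6.png',im[:,:,::-1])
E
```

```text
time: 7.78
ee_pos: [576.6, 174.1, 180.0]
orientation: [-1.563, 0.005, 1.267]
wrist_force: [-1.4, -0.3, -1.3]
finger_gap: 0.77
t 7.7833 pos [576.6 174.1 180. ] yaw 72.58 down [-0.008 -0.002 -1.   ]
rows shift total cm (tool xyz): [ 0.39 14.2  -0.52] q [ 0.25  0.3   1.96 -0.    0.89 -1.01] gap 0.7698523721314693 F [-1.4 -0.3 -1.3]
```

View pics/w6.png

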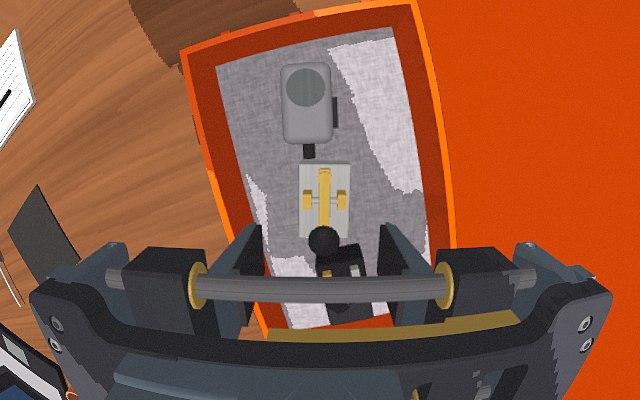

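```bash
python3 - <<'E'
from h import *
p,R=tool(); go([581.5,176,38])
im=cv2.imread('pics/w6.png'); cv2.imwrite('pics/w6k.png',cv2.resize(im[150:260,280:370],None,fx=5,fy=5,interpolation=cv2.INTER_NEAREST))
def f(u,v,z=40):
    o,d=wray((u,v),p,R); return o+d*(z-o[2])/d[2]
c=[f(*a) for a in((299.5,164),(350,163.5),(349,237),(299.5,237))]
for x in c: print(x.round(1),(R.T@(x-p)).round(1))
print(np.mean(c,0).round(1),(R.T@(np.mean(c,0)-p)).round(1))
E
```

```text
t 7.8333 pos [578.1 174.6 183.4] yaw 72.58 down [-0.006 -0.002 -1.   ]
rows shift total cm (tool xyz): [ 0.28 14.53 -0.35] q [ 0.25  0.3   1.95 -0.    0.89 -1.01] gap 0.7700050882754534 F [-1.1 -0.4  1.1]
[541.1 164.7  40. ] [-20.1 143.6  31.7]
[555.  210.9  40. ] [ 28.1 143.4  32.3]
[627.2 189.3  40. ] [ 29.1 143.1 -43.1]
[612.1 141.1  40. ] [-21.4 143.2 -43.1]
[583.8 176.5  40. ] [  4.  143.3  -5.6]
```

View pics/w6k.png

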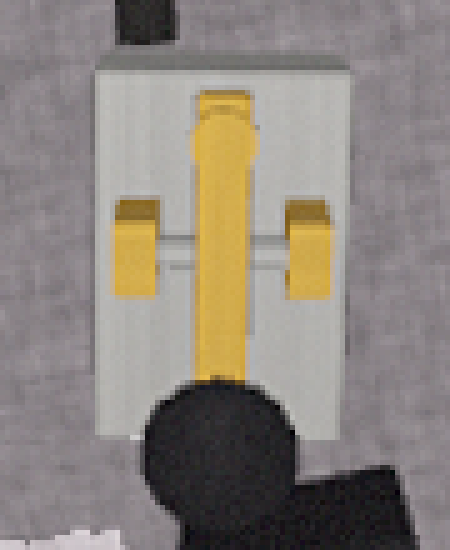

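```bash
python3 -m jog '[[0,3.5,0,0,0,0,59],[0,3.5,0,0,0,0,59],[0,1,0,0,0,0,59],[0,0,0,0,0,0,59],[0,0,0,0,0,0,59],[0,0,0,0,0,0,59]]' 45
python3 - <<'E'
from h import *
go([582.5,176.3,40])
E
```

```text
time: 8.33
ee_pos: [581.6, 175.6, 108.7]
orientation: [-1.573, -0.002, 1.267]
wrist_force: [0.3, -0.3, 0.1]
finger_gap: 0.772
t 8.3333 pos [581.6 175.6 108.7] yaw 72.59 down [ 0.003  0.001 -1.   ]
rows shift total cm (tool xyz): [ 0.08  6.87 -0.05] q [ 0.25  0.41  1.97 -0.    0.75 -1.01] gap 0.7723422079122603 F [ 0.3 -0.3  0.1]
```

```bash
python3 -m jog '[[0.1,1.8,0,0,0,0,59],[0,1.8,0,0,0,0,59],[0,1.8,0,0,0,0,59],[0,1.0,0,0,0,0,59],[0,0.4,0,0,0,0,59],[0,0,0,0,0,0,59],[0,0,0,0,0,0,59]]' 45
python3 - <<'E'
from h import *
go([582.5,176.3,40])
im=manip.capture('side'); cv2.imwrite(f'pics/s7.png',cv2.resize(im[20:220,200:420,::-1],None,fx=3.5,fy=3))
E
```

```text
time: 8.92
ee_pos: [581.1, 176.3, 39.3]
orientation: [-1.572, -0.001, 1.267]
wrist_force: [-0.5, 0.7, 0.5]
finger_gap: 0.769
t 8.9167 pos [581.1 176.3  39.3] yaw 72.59 down [ 0.001  0.    -1.   ]
rows shift total cm (tool xyz): [ 0.04 -0.07 -0.14] q [ 0.26  0.53  1.97  0.    0.64 -1.01] gap 0.7685716943993955 F [-0.5  0.7  0.5]
```

View pics/s7.png

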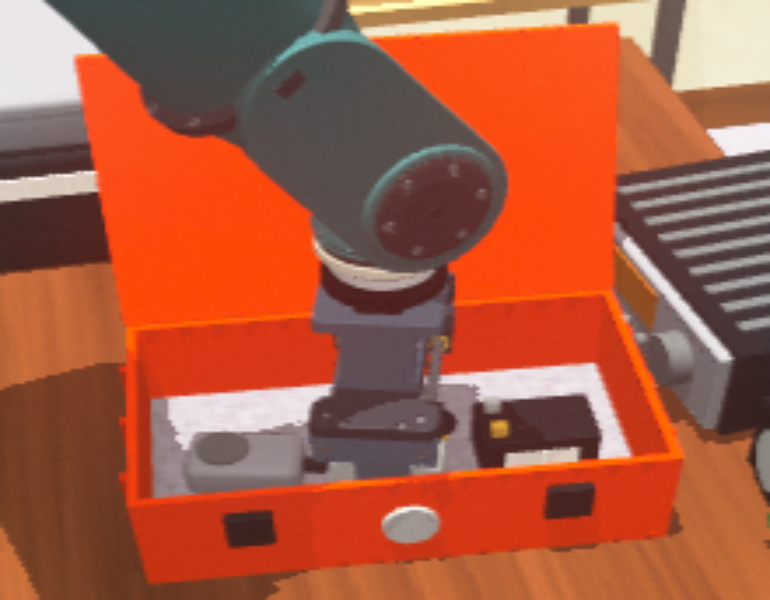

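The gripper straddles the key at crop position (380,440), clear of the mic and battery, so I'm closing.

```bash
python3 -m jog '[[0,0,0,0,0,0,200],[0,0,0,0,0,0,200],[0,0,0,0,0,0,200],[0,0,0,0,0,0,200],[0,0,0,0,0,0,200],[0,0,0,0,0,0,200],[0,0,0,0,0,0,200]]' 50
python3 - <<'E'
from h import *
go([582.5,176.3,40])
E
```

```text
time: 9.55
ee_pos: [580.6, 176.2, 38.6]
orientation: [-1.571, -0.0, 1.267]
wrist_force: [-2.0, -1.0, 7.1]
finger_gap: 0.542
t 9.55 pos [580.6 176.2  38.6] yaw 72.6 down [ 0. -0. -1.]
rows shift total cm (tool xyz): [ 0.07 -0.14 -0.18] q [ 0.26  0.53  1.97 -0.    0.64 -1.01] gap 0.5417892073382827 F [-2.  -1.   7.1]
```

```bash
python3 -m jog '[[0,-0.5,0,0,0,0,200],[0,-1,0,0,0,0,200],[0,-1.5,0,0,0,0,200],[0,-2,0,0,0,0,200],[0,-2,0,0,0,0,200],[0,-2,0,0,0,0,200],[0,-2,0,0,0,0,200],[0,-2,0,0,0,0,200],[0,-1.5,0,0,0,0,200],[0,-1,0,0,0,0,200],[0,0,0,0,0,0,200],[0,0,0,0,0,0,200]]' 50
python3 - <<'E'
from h import *
go([518.5,-299,190])
im=manip.capture('side'); cv2.imwrite(f'pics/s8.png',im[:,:,::-1])
im=manip.capture('wrist'); cv2.imwrite(f'pics/w8.png',im[:,:,::-1])
E
```

```text
time: 10.55
ee_pos: [580.2, 176.1, 193.2]
orientation: [-1.571, -0.0, 1.267]
wrist_force: [-0.3, 0.3, -5.9]
finger_gap: 0.547
t 10.55 pos [580.2 176.1 193.2] yaw 72.59 down [ 0.  0. -1.]
rows shift total cm (tool xyz): [-47.18   0.32  -8.32] q [ 0.26  0.29  1.95 -0.    0.9  -1.01] gap 0.5473500392739276 F [-0.3  0.3 -5.9]
```

View pics/s8.png

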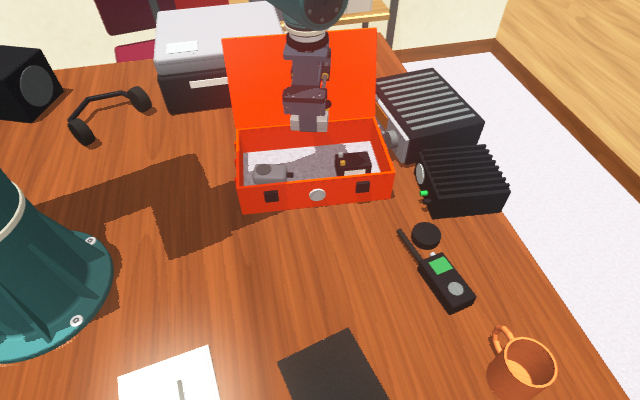

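View pics/w8.png

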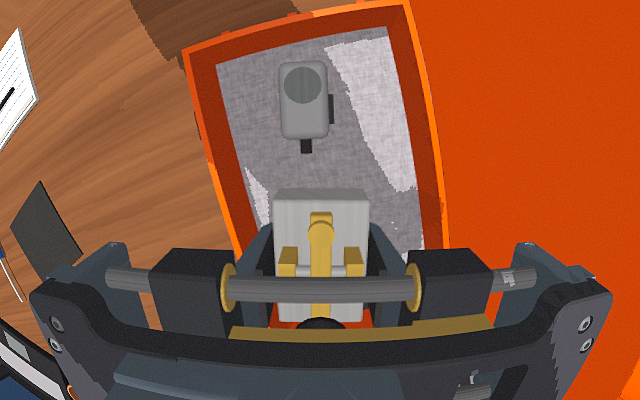

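```bash
python3 -m jog '[[-1.5,0,-0.3,0,0,0,200],[-3,0,-0.5,0,0,0,200],[-3.6,0,-0.6,0,0,0,200],[-3.6,0,-0.6,0,0,0,200],[-3.6,0,-0.6,0,0,0,200],[-3.6,0,-0.6,0,0,0,200],[-3.6,0,-0.7,0,0,0,200],[-3.6,0,-0.7,0,0,0,200],[-3.6,0,-0.7,0,0,0,200],[-3.6,0,-0.7,0,0,0,200],[-3.6,0,-0.7,0,0,0,200],[-3,0,-0.5,0,0,0,200]]' 50
python3 - <<'E'
from h import *
go([517,-299,190])
E
```

```text
time: 11.65
ee_pos: [528.4, -228.6, 192.2]
orientation: [-1.569, 0.0, 1.266]
wrist_force: [1.1, 0.7, -3.9]
finger_gap: 0.544
t 11.65 pos [ 528.4 -228.6  192.2] yaw 72.55 down [-0.001  0.    -1.   ]
rows shift total cm (tool xyz): [-7.06  0.22 -1.02] q [-0.45  0.24  2.01 -0.    0.89 -1.71] gap 0.543990157848765 F [ 1.1  0.7 -3.9]
```

```bash
python3 -m jog '[[-2.5,0,-0.4,0,0,0,200],[-2,0,-0.3,0,0,0,200],[-1.5,0,-0.2,0,0,0,200],[-0.8,0,-0.1,0,0,0,200],[0,0,0,0,0,0,200],[0,0,0,0,0,0,200],[0,0,0,0,0,0,200],[0,0,0,0,0,0,200]]' 50
python3 - <<'E'
from h import *
go([517,-299,190])
im=manip.capture('wrist'); cv2.imwrite(f'pics/w9.png',im[:,:,::-1])
E
```

```text
time: 12.32
ee_pos: [519.0, -293.0, 193.0]
orientation: [-1.57, -0.0, 1.268]
wrist_force: [0.2, 0.8, -5.4]
finger_gap: 0.547
t 12.3167 pos [ 519. -293.  193.] yaw 72.65 down [-0.  0. -1.]
rows shift total cm (tool xyz): [-0.64  0.3   0.01] q [-0.55  0.27  1.97  0.    0.9  -1.82] gap 0.5468909688346203 F [ 0.2  0.8 -5.4]
```

View pics/w9.png

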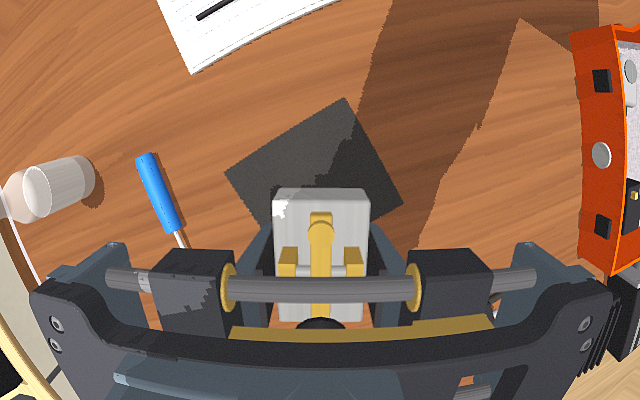

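```bash
python3 - <<'E'
from h import *
p,R=tool(); p=np.array([519,-293,193.])
def f(u,v,z=4):
    o,d=wray((u,v),p,R); return o+d*(z-o[2])/d[2]
c=[f(224,174),f(346,98),f(403,206)]
print(np.array(c).round(1), "centre", ((c[0]+c[2])/2).round(1), [np.linalg.norm(c[1]-c[i]).round(1) for i in (0,2)])
go([517,-299,30.6])
E
```

```text
[[ 472.6 -394.1    4. ]
 [ 434.6 -238.     4. ]
 [ 570.7 -208.2    4. ]] centre [ 521.7 -301.2    4. ] [np.float64(160.7), np.float64(139.3)]
t 12.3667 pos [ 519.1 -293.1  193.1] yaw 72.65 down [-0.  0. -1.]
rows shift total cm (tool xyz): [-0.63 16.25  0.02] q [-0.55  0.27  1.97  0.    0.9  -1.82] gap 0.5461696651606234 F [-0.8  0.6 -5. ]
```

```bash
python3 -m jog '[[-0.3,1,0,0,0,0,200],[-0.4,2,0,0,0,0,200],[0,2,0,0,0,0,200],[0,2,0,0,0,0,200],[0,2,0,0,0,0,200],[0,2,0,0,0,0,200],[0,1.5,0,0,0,0,200],[0,1,0,0,0,0,200],[0,0,0,0,0,0,200],[0,0,0,0,0,0,200],[0,0,0,0,0,0,200]]' 50
python3 - <<'E'
from h import *
go([518.5,-300,30.6])
E
```

```text
time: 13.28
ee_pos: [517.3, -300.9, 58.9]
orientation: [-1.572, 0.0, 1.267]
wrist_force: [0.8, 0.0, -4.6]
finger_gap: 0.546
t 13.2833 pos [ 517.3 -300.9   58.9] yaw 72.6 down [ 0.001 -0.001 -1.   ]
rows shift total cm (tool xyz): [ 0.12  2.83 -0.08] q [-0.57  0.48  1.99 -0.    0.67 -1.83] gap 0.5458261670940093 F [ 0.8  0.  -4.6]
```

```bash
python3 -m jog '[[0.1,0.4,0,0,0,0,200],[0,0.4,0,0,0,0,200],[0,0.4,0,0,0,0,200],[0,0.4,0,0,0,0,200],[0,0.3,0,0,0,0,200],[0,0.3,0,0,0,0,200],[0,0.2,0,0,0,0,200],[0,0.15,0,0,0,0,200],[0,0,0,0,0,0,200],[0,0,0,0,0,0,200]]' 50
python3 - <<'E'
from h import *
go([518.5,-300,30.6])
E
```

```text
time: 14.12
ee_pos: [517.1, -299.7, 32.6]
orientation: [-1.571, -0.0, 1.267]
wrist_force: [-0.0, -0.0, -3.9]
finger_gap: 0.543
t 14.1167 pos [ 517.1 -299.7   32.6] yaw 72.59 down [-0.  0. -1.]
rows shift total cm (tool xyz): [ 0.01  0.2  -0.14] q [-0.56  0.53  1.99  0.    0.62 -1.83] gap 0.5427093337865653 F [-0.  -0.  -3.9]
```

Still carrying some weight; lowering in 1 mm steps until contact.

```bash
python3 -m jog '[[0,0.1,0,0,0,0,200],[0,0.1,0,0,0,0,200],[0,0,0,0,0,0,200],[0,0,0,0,0,0,200]]' 50
python3 - <<'E'
from h import *
go([518.5,-300,30.6])
im=manip.capture('side'); cv2.imwrite(f'pics/s10.png',im[:,:,::-1])
im=manip.capture('wrist'); cv2.imwrite(f'pics/w10.png',im[:,:,::-1])
E
```

```text
time: 14.45
ee_pos: [517.1, -299.7, 30.6]
orientation: [-1.571, 0.0, 1.267]
wrist_force: [-0.5, 1.1, -4.9]
finger_gap: 0.547
t 14.45 pos [ 517.1 -299.7   30.6] yaw 72.59 down [ 0. -0. -1.]
rows shift total cm (tool xyz): [ 0.01  0.   -0.14] q [-0.56  0.53  1.99  0.    0.62 -1.83] gap 0.5469309915108761 F [-0.5  1.1 -4.9]
```

View pics/s10.png

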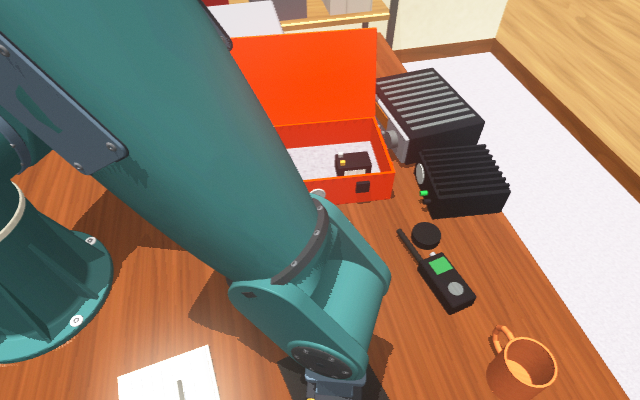

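View pics/w10.png

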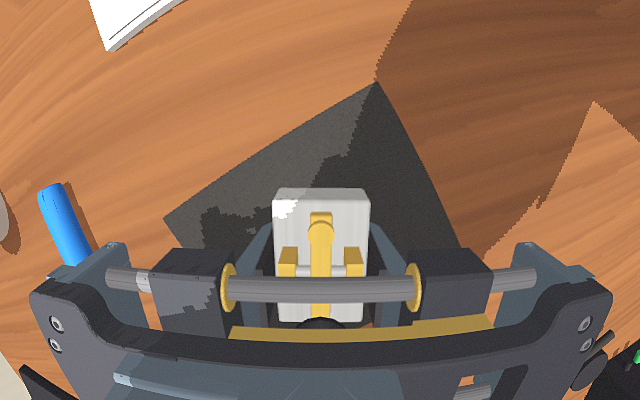

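The flap is still open, and the key sits over the mat but not yet bearing on it.

```bash
python3 -m jog '[[0,0.1,0,0,0,0,200],[0,0,0,0,0,0,200],[0,0,0,0,0,0,200]]' 50; python3 -m jog '[[0,0.07,0,0,0,0,200],[0,0,0,0,0,0,200],[0,0,0,0,0,0,200]]' 50
```

```text
time: 14.8
ee_pos: [517.2, -299.7, 30.6]
orientation: [-1.571, -0.0, 1.267]
wrist_force: [-6.8, 4.0, 14.2]
finger_gap: 0.546
time: 15.05
ee_pos: [517.2, -299.7, 30.5]
orientation: [-1.57, -0.0, 1.267]
wrist_force: [-11.4, 6.4, 28.0]
finger_gap: 0.543
```

```bash
python3 -m jog '[[0,-0.12,0,0,0,0,200],[0,0,0,0,0,0,200],[0,0,0,0,0,0,200],[0,0,0,0,0,0,55],[0,0,0,0,0,0,55],[0,0,0,0,0,0,55],[0,0,0,0,0,0,55],[0,0,0,0,0,0,55]]' 50
python3 - <<'E'
from h import *
go([518.5,-300,30.6])
E
```

```text
time: 15.72
ee_pos: [517.1, -299.7, 30.1]
orientation: [-1.571, 0.0, 1.267]
wrist_force: [1.0, 0.2, 0.8]
finger_gap: 0.786
t 15.7167 pos [ 517.1 -299.7   30.1] yaw 72.59 down [ 0. -0. -1.]
rows shift total cm (tool xyz): [ 0.01 -0.05 -0.14] q [-0.56  0.53  1.99 -0.    0.62 -1.83] gap 0.7860274733925434 F [1.  0.2 0.8]
```

```bash
python3 -m jog '[[0,-0.5,0,0,0,0,55],[0,-1.5,0,0,0,0,55],[0,-3,0,0,0,0,55],[0,-3,0,0,0,0,55],[0,-3,0,0,0,0,55],[0,-3,0,0,0,0,55],[0,0,2.5,0,0,0,55],[0,0,2.5,0,0,0,55],[0,0,2,0,0,0,55],[0,0,0,0,0,0,55],[0,0,0,0,0,0,55],[0,0,0,0,0,0,55]]'
python3 - <<'E'
from h import *
go([518.5,-300,30.6])
p,R=tool()
for n in('wrist','top'):
    im=manip.capture(n); cv2.imwrite(f'pics/{n}11.png',im[:,:,::-1])
E
```

```text
time: 16.72
ee_pos: [450.9, -279.1, 170.6]
orientation: [-1.572, 0.0, 1.267]
wrist_force: [0.4, 0.2, 0.5]
finger_gap: 0.781
t 16.7167 pos [ 450.9 -279.1  170.6] yaw 72.59 down [ 0.001 -0.001 -1.   ]
rows shift total cm (tool xyz): [ 0.03 14.01 -7.06] q [-0.6   0.21  2.11  0.    0.83 -1.87] gap 0.7813240866851605 F [0.4 0.2 0.5]
```

View pics/wrist11.png

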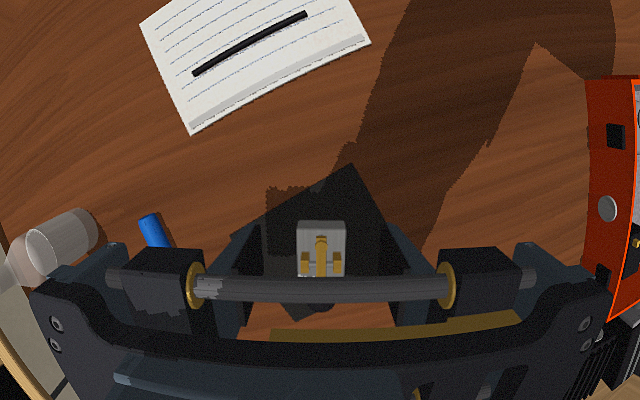

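View pics/top11.png

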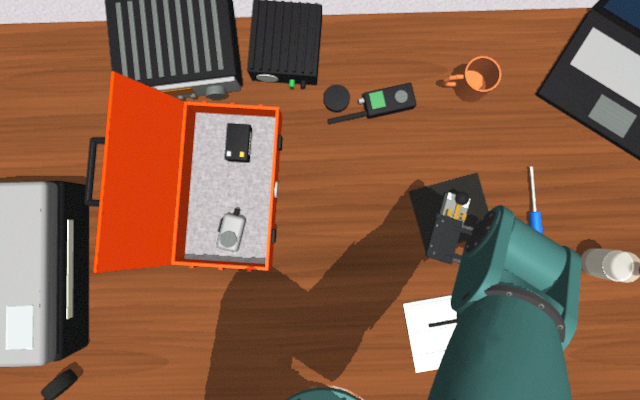

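The key stands free on the mat with the arm partly hiding it, and the flap is open. I'm moving aside for a clear top view.

```bash
python3 -m jog '[[0,-2,0,0,0,0,55],[0,-2,0,0,0,0,55],[3,0,0,0,0,0,55],[3,0,0,0,0,0,55],[3,0,0,0,0,0,55],[3,0,0,0,0,0,55],[3,0,0,0,0,0,55],[3,0,0,0,0,0,55],[2,0,0,0,0,0,55],[0,0,0,0,0,0,55],[0,0,0,0,0,0,55],[0,0,0,0,0,0,55]]'
python3 - <<'E'
from h import *
go([518.5,-300,30.6])
for n in('top','side'):
    im=manip.capture(n); cv2.imwrite(f'pics/{n}12.png',im[:,:,::-1])
t=cv2.imread('pics/top12.png'); cv2.imwrite('pics/t12k.png',cv2.resize(t[165:260,400:500],None,fx=6,fy=6,interpolation=cv2.INTER_NEAREST))
E
```

```text
time: 17.82
ee_pos: [510.4, -88.2, 210.0]
orientation: [-1.571, 0.0, 1.267]
wrist_force: [0.0, 0.1, -0.0]
finger_gap: 0.784
t 17.8167 pos [510.4 -88.2 210. ] yaw 72.62 down [-0. -0. -1.]
rows shift total cm (tool xyz): [-19.97  17.95  -7.11] q [-0.22  0.13  2.11 -0.    0.9  -1.48] gap 0.7841604247479002 F [ 0.   0.1 -0. ]
```

View pics/t12k.png

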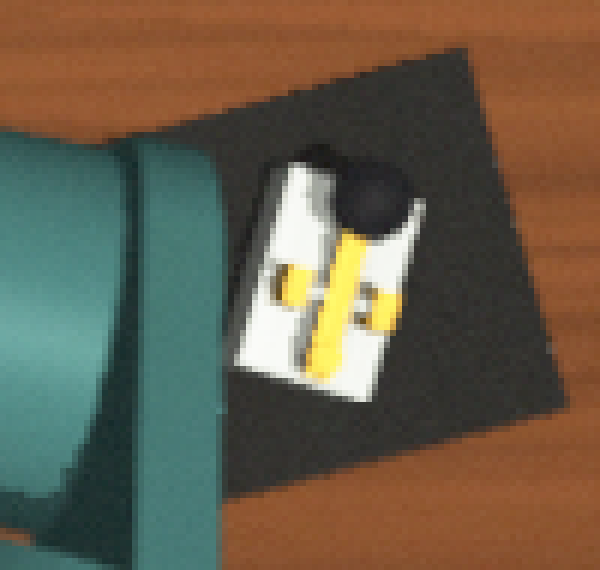

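View pics/side12.png

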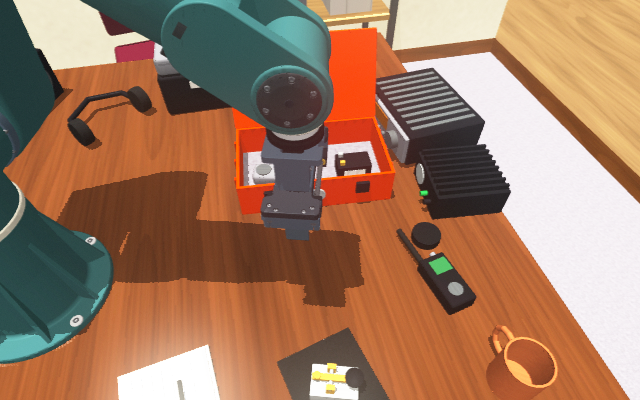

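```bash
python3 - <<'E'
from h import *
P=np.array([onz("top",np.array(u)/6+[399.5,164.5],32) for u in ((283,163),(425,203),(372,402),(235,365))])
c=P.mean(0);print(c, P.round(1)); 
m=np.array([518.5,-299]);print(np.linalg.norm(c[:2]-m), np.linalg.norm(c[:2]-[521.7,-301.2]))
o=manip.get_obs(); print(o['time'],abs(o['qvel']).max(),o['wrist_force'])
manip.sign_off()
E
```

```text
[ 517.60704927 -298.43356236   32.        ] [[ 561.6 -283.7   32. ]
 [ 545.7 -334.5   32. ]
 [ 474.3 -312.2   32. ]
 [ 488.8 -263.4   32. ]]
1.057455722830466 4.940184499774022
17.9167 0.004946933327906793 [ 0.71132845 -0.11774252 -0.05711693]
the job is handed in; nothing more can be done
```

I opened the flap, set the Morse key on the mat and handed the job in at about 17.9 s; sign-off gives no verdict.

- **Flap:** I gripped the bar, swung the flap to about 1.82 rad and let go. It was still leaning back open in the last clear view, taken after the key was released. In the final side picture the arm hides part of it.
- **Key:** I took it from the middle place by its base and lowered it onto the mat in 1 mm steps until it touched. It was still gripped when it landed, and I then opened the fingers and backed away.
- **Last checks:** The key stands upright on its base. The final top view puts it about 1 mm from the mat centre as seen by the top camera, and about 5 mm from the centre as seen by the wrist camera. The two cameras disagree by about 4 mm, but both are well inside the 30 mm limit. The arm was still and touching nothing, with the wrist force below 1 N.
- **High forces:** The wrist force reached about 40 N sideways while closing on the bar, because the fingers were off centre. It reached about 28 N when pressing the key onto the mat. I eased off both times, and both are far below the 120 N limit.

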